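# Lift a hot boiled egg from its cup with kitchen tongs and hold it over the saucer

### The job

The boiled egg in the egg cup is too hot to touch: pick up the kitchen tongs, squeeze their jaws onto the egg, lift it out of the cup and carry it over the middle of the saucer. Finish while still holding it there in the tongs, hanging still about 15 cm above the worktop; do not set it down or let go. Never touch the egg with the fingers, and leave the salt shaker, garlic and teaspoon alone.

Things in the scene. Friction and masses are not known exactly. Their poses are not given: they have to be found in the camera images.
- tongs: Steel kitchen tongs, lying flat and open, 0.13 kg, 220 mm long, 98 mm wide at the jaws; arms 24 mm high, swinging level. This body is the left arm with the hinge hub. Origin: underside, on the middle line of the open tongs, halfway between the wooden grip sleeves; x along that line to the jaws, y to the left arm, z up. Hinge (upright) at x = -90 mm, middle of the jaws at x = +100 mm.
- tongs_arm: The right arm of the tongs. Origin on the hinge axis, underside; x is parallel to the left arm's x when open, and turns towards the left arm (counterclockwise from above) as they close. A spring holds the tongs open: squeezing at the sleeves takes about 5.5 N at first and 8 N at the egg. Each mm of squeeze at the sleeves closes the jaws 2.1 mm.
- grip (a point): Where to grip the tongs, across both arms (along y): midway between the two upright wooden sleeves, 16 mm above the underside. Sleeves: 56 mm long (28 mm each way along x), 32 mm high from the underside. Width over their outer faces: 55 mm open, 36 mm with the jaws on the egg (faces then parallel). Squeezed to about 48 mm (jaws 70 mm apart) the tongs can be lifted and carried still open.
- jaw_left (a point): Middle of the inner face of the left jaw, 12 mm above the underside of the tongs. Each jaw is 56 mm long along x and 24 mm high, with a 4 mm rib along its lower and its upper edge on the inside; the ribs sit just below and above the egg's widest line. The gap between the jaws is 85 mm when open, 45 mm on the egg.
- jaw_right (a point): Middle of the inner face of the right jaw, 12 mm above the underside of the tongs; the right jaw mirrors the left.
- egg: Brown hen's egg, 57 mm long and 44 mm thick, about 0.06 kg, lying on its side in the egg cup. Origin at its underside; x is its long axis (level), z up.
- egg_center (a point): Centre of the egg, about 44 mm above the worktop at the start.
- egg_cup: Low white egg cup, 54 mm wide at the foot, 42 mm at the rim, 22 mm high, 0.25 kg, loose. Origin: centre of its underside; z up.
- saucer: White saucer, 150 mm across, 16 mm high, standing on the worktop. Origin: centre of its underside; z up.
- salt_shaker: Glass salt shaker, 44 mm across, 90 mm high; bystander. Origin: centre of its underside.
- garlic: Garlic bulb, 50 mm across, 51 mm high; bystander. Origin: centre of its underside.
- teaspoon: Teaspoon, 130 mm long, lying flat; bystander. Origin: centre of its underside, x along its length.
Mind the look-alikes: they are no part of the job. What is shaped like the egg_cup but black or orange is not meant.

How it is judged:
By the outcome, as a careful person would: the job done as asked, in the order asked, and still so for the second after the job is handed in, while the arm keeps its last pose, push and grip.
It also fails if it takes over 58 s, if anything falls off the work surface, if the arm or the gripper's body presses on something with over 40 N, if the wrist force passes 120 N, or if a joint passes its speed limit or range.

### The arm

A 6-joint arm with a two-finger parallel gripper is mounted at the origin on a cart in front of the work surface, level with it; the furniture and walls round the work are solid. World frame = base frame: x ahead of the robot, y to its left, z up, the work surface at z = 0. Lengths are in m, angles in rad, forces in N, time in s.
With the tool pointing down it reaches from about 0.35 to 0.95 m from the base axis. Payload 17.4 kg.
Tool frame: the origin (TCP) lies at the very end of the fingers, on their centre line; the grasp point (between the pads) lies 19 mm behind it; z points along the fingers, y is the line along which they close (so a half turn about z gives the same grasp; the last joint's range is limited). The gripper opens to 93 mm and grips with 3 to 60 N. Pads are 15 mm wide; open, the fingers measure 128 mm over their backs; the gripper's body (75 mm by 188 mm) begins 65 mm behind the grasp point.
Start: joints at [1.25, 0.116, 1.442, -0, 1.584, -0.038], TCP at [0.188, 0.648, 0.219] pointing down, gripper open.
Joint ranges: [-2.83, 2.83], [-0.83, 2.19], [0.07, 2.5], [-1.14, 4.28], [0.01, 3], [-2.97, 2.97]. Speed limits (rad/s): [1.89, 1.89, 2.22, 3.14, 3.14, 3.14].

### API

Orientations are given as a rotation vector (axis times angle).
In Python, from bench import status, eyes, sign_off gives the robot as it stands.
- The arm moves only by the shell command python3 -m pendant 'ROWS' [OPENING]. ROWS is JSON, a list of rows, each a list of 4 numbers: the shift along the world's x, y, z in m, then the turn about the world's z in rad. A call has exactly 8 rows; each row is the pose to reach, as a shift and turn from the pose commanded when the call began; what a row does not reach only later rows make up. A row lasts 1/10 s, in which the tool goes at most 50 mm and 8.59 degrees, less where a joint would pass 70% of its speed; a pose out of reach is approached as far as the arm can. A call with a gripper value outside its range is refused whole. OPENING is the opening, from 0 (shut) to 1 (fully open), set as the call begins (- or left out, the last holds). The fingers move at their own pace and stop on an object; the grip force is fixed at half the most. Time passes only in rows, so rows that repeat a pose let the fingers close, or fill a call up. It gives the time, the measured TCP pose, the force, the opening and the grip force at its end, in the units of the state.
- status.read_state(): the state, without advancing time (a new reading comes with each control period).
- eyes.grab_frame(name): name is "scene" or "top" or "wrist"; returns (picture, depth): 420x560x3 uint8, red, green, blue; 420x560 float32, m along the optical axis (not along the pixel's ray), 0 where there is no reading.
- eyes.camera_info(name): a dict with "fx", "fy", "cx", "cy" (pixels), "D" ([k1, k2, p1, p2, k3] as OpenCV has them; the pictures are not rectified), "pose" (4x4, takes a point from camera to world coordinates). Camera axes: x right, y up, looking along -z (the intrinsics and any distortion apply to the point x, -y, -z); pixel columns grow to the right and rows downward; lengths in m; the calibration is good to about 2 mm. A picture is of the moment at which its call begins: read the wrist's pose just before it. camera_info takes no time and is no camera call; for the wrist camera it gives the pose at the moment of the call.
- sign_off(): hands the job in; it is judged then, once.
The state is a dict: "time": time; "joint_positions": joint angles; "qvel": joint speeds; "tau": joint torques, N m; "tool_pos": TCP position; "eef_rot": TCP orientation; "contact_force": force on the tool from outside, world axes, zero at the start; "moment": the same for the moment, N m; "grip_width": finger opening in m; "gripper_force": force on a finger pad.
Only numpy, scipy, OpenCV 4.12 (cv2) and the standard library are available. Lean on these libraries where they do the work, as an engineer would, in place of code of your own. Each camera call takes 0.05 s, during which the arm holds its last target. There are 200 camera calls.

## Working session

There is one attempt and no reset: what is moved stays moved. The work goes in short steps, Python scripts to look and compute and a shell command to move; the robot and the scene stay as the last step left them, time stands still between calls to the robot, and variables do not carry over. Pictures are saved under pics/ and viewed, at most 10 in all, crops included, and the job is handed in when it is done.

```bash
mkdir -p pics
cat > h.py <<'E'
import numpy as np, cv2
from bench import status, eyes
def grab(n,save=None):
    i=eyes.camera_info(n); p,d=eyes.grab_frame(n)
    if save: cv2.imwrite('pics/'+save+'.png',p[:,:,::-1]); np.savez('pics/'+save+'.npz',d=d,p=p,**{k:np.array(i[k]) for k in i})
    return i,p,d
def pts(i,d,uv,z=None):
    """world points for pixels; depth or plane z"""
    K=np.array([[i['fx'],0,i['cx']],[0,i['fy'],i['cy']],[0,0,1.]]);T=np.array(i['pose'])
    uv=np.array(uv,float).reshape(-1,2)
    n=cv2.undistortPoints(uv[:,None],K,np.array(i['D'],float))[:,0]
    r=np.c_[n[:,0],-n[:,1],-np.ones(len(n))]
    if z is None:
        dd=np.array([d[int(round(v)),int(round(u))] for u,v in uv]); return (r*dd[:,None])@T[:3,:3].T+T[:3,3]
    w=r@T[:3,:3].T; return T[:3,3]+w*((z-T[2,3])/w[:,2])[:,None]
E
python3 - <<'E'
from h import *
for n in('top','scene'): i,p,d=grab(n,n+'0'); print(n,np.round(i['pose'],3).tolist(),i['fx'])
print(status.read_state())
E
```

```text
top [[0.009, 0.995, -0.1, 0.437], [-1.0, 0.009, 0.002, 0.066], [0.003, 0.1, 0.995, 1.168], [0.0, 0.0, 0.0, 1.0]] 495.06676178734193
scene [[-0.795, 0.466, -0.387, 0.171], [-0.606, -0.592, 0.531, 0.567], [0.018, 0.657, 0.753, 0.796], [0.0, 0.0, 0.0, 1.0]] 421.51336725380685
{'time': 0.1, 'joint_positions': array([ 1.25019676e+00,  1.16410351e-01,  1.44218186e+00, -8.48040791e-06,
        1.58398690e+00, -3.77864339e-02]), 'qvel': array([ 0.00016856, -0.00120115, -0.00261512, -0.00134706, -0.00205298,
       -0.00083057]), 'tau': array([ 1.32314453e-03, -7.22889805e+01, -6.23869801e+01,  7.81257916e-02,
        2.27004988e-02, -8.42589725e-05]), 'tool_pos': array([0.18831094, 0.64801716, 0.21800797]), 'eef_rot': array([-4.42739329e-01, -3.11006940e+00,  1.52699496e-03]), 'contact_force': array([-0.87533518,  0.43456269, -0.80548181]), 'moment': array([-0.06010585, -0.0221968 ,  0.05374616]), 'gripper_force': 0.0, 'grip_width': 0.09288853794828907}
```

View pics/top0.png

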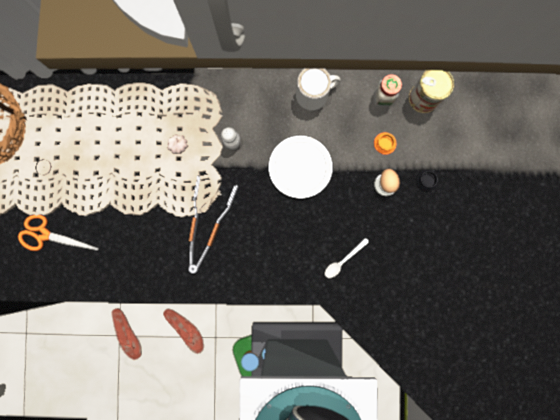

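View pics/scene0.png

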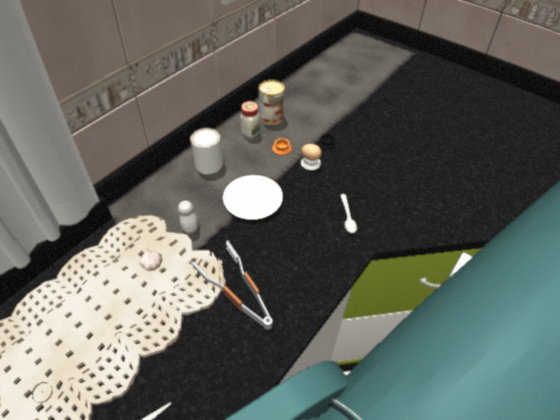

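The top view shows the tongs with their hinge at (193,268), sleeves at about (193,228) and (213,235), and jaws at (196,185) and (234,190). The egg on the white cup is at (389,182) and the saucer at (300,166). The scene view confirms the layout: salt at (188,215), garlic at (150,260), spoon at (348,215). Next I'll enlarge.

Run:
```python
from h import *
z=np.load('pics/top0.npz');p=z['p'][:,:,::-1]
a=cv2.resize(p[170:280,170:270],None,fx=5,fy=5,interpolation=cv2.INTER_CUBIC)
b=cv2.resize(p[160:210,360:410],None,fx=6,fy=6,interpolation=cv2.INTER_CUBIC)
c=np.zeros((550,800,3),np.uint8);c[:550,:500]=a;c[:300,500:]=b
cv2.imwrite('pics/crop0.png',c)
i={k:z[k] for k in('fx','fy','cx','cy','D','pose')}
P=pts(i,z['d'],[(193,268),(300,166),(389,180),(230,138),(177,144),(367,242),(327,270)])
print(P.round(3).tolist())
hsv=cv2.cvtColor(z['p'],cv2.COLOR_RGB2HSV)
# saucer
m=((hsv[...,2]>170)&(hsv[...,1]<40)).astype(np.uint8); m[:, :255]=0;m[:,345:]=0;m[:125]=0;m[215:]=0
c,_=cv2.findContours(m,0,2);k=max(c,key=cv2.contourArea);e=cv2.fitEllipse(k);print('saucer',e,pts(i,None,[e[0]],.014))
```

```text
[[0.403, 0.266, 0.021], [0.645, 0.02, 0.009], [0.606, -0.179, 0.062], [0.694, 0.18, 0.085], [0.689, 0.308, 0.041], [0.467, -0.139, 0.002], [0.401, -0.044, 0.001]]
saucer ((300.1352844238281, 166.32095336914062), (61.8663444519043, 63.29632568359375), 96.67960357666016) [[0.6436123  0.02026844 0.014     ]]
```

View pics/crop0.png

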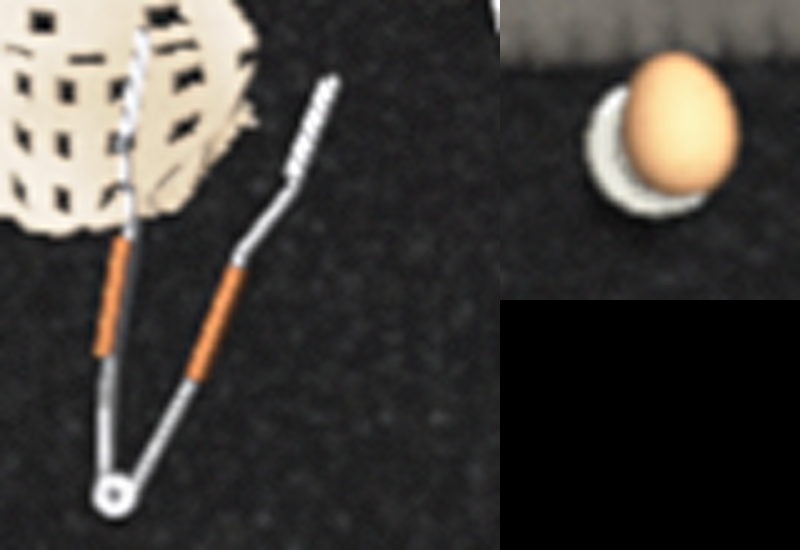

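The crop shows the hinge at crop (115,494), sleeve centres at about (113,297) and (216,323), and jaw middles at about (136,82) and (313,130). The egg's long axis tilts slightly left of image-up. I'll compute the poses from these.

```bash
cat >> h.py <<'E'
def load(n):
    z=np.load('pics/'+n+'.npz');return {k:z[k] for k in('fx','fy','cx','cy','D','pose')},z['p'],z['d']
def tool():
    from scipy.spatial.transform import Rotation as R
    s=status.read_state();M=R.from_rotvec(s['eef_rot']).as_matrix();return s,M
def eggfit(i,p,d,box):
    hsv=cv2.cvtColor(p,cv2.COLOR_RGB2HSV);x0,x1,y0,y1=box
    m=np.zeros(p.shape[:2],np.uint8);s=hsv[y0:y1,x0:x1]
    m[y0:y1,x0:x1]=(s[...,0]<25)&(s[...,1]>60)&(s[...,2]>110)
    c=max(cv2.findContours(m,0,1)[0],key=cv2.contourArea)
    q=pts(i,d,c[:,0],.046)
    e=cv2.fitEllipse((q[:,:2]*1e3).astype(np.float32)); return e
E
python3 - <<'E'
from h import *
i,p,d=load('top0')
f=lambda a:np.array(a)/5+170-.4
q=lambda a,z:pts(i,d,[f(a)],z)[0]
hin=q((115,494),.026);sl=q((113.5,297),.032);sr=q((216,323),.032);jl=q((136,82),.024);jr=q((313,130),.024)
for n,v in zip('hin sl sr jl jr'.split(),(hin,sl,sr,jl,jr)):print(n,v.round(4))
g=(sl+sr)/2;j=(jl+jr)/2
print('grip',g.round(4),'sleeve sep',np.linalg.norm(sl-sr),'h-g',np.linalg.norm((g-hin)[:2]),'h-j',np.linalg.norm((j-hin)[:2]))
dd=(j-hin)[:2];print('heading',np.arctan2(dd[1],dd[0]), 'perp', np.arctan2(*(sr-sl)[:2][::1]) , 'perp jaws',np.arctan2(-(jl-jr)[0],(jl-jr)[1]),np.arctan2(-(sl-sr)[0],(sl-sr)[1]))
print('egg',eggfit(i,p,d,(370,410,160,205)))
s,M=tool();print(M.round(3).tolist())
E
```

```text
hin [0.4022 0.2663 0.026 ]
sl [0.4924 0.2681 0.032 ]
sr [0.4809 0.2206 0.032 ]
jl [0.5933 0.2616 0.024 ]
jr [0.5714 0.1784 0.024 ]
grip [0.4866 0.2443 0.032 ] sleeve sep 0.048878102886782966 h-g 0.0872444133694339 h-j 0.18596363912248431
heading -0.25140306482012453 perp -2.904771075321335 perp jaws -0.2568468460500605 -0.23682157826845823
egg ((607.5031127929688, -184.03468322753906), (43.0048942565918, 55.23390197753906), 93.42901611328125)
[[-0.96, 0.279, -0.0], [0.279, 0.96, -0.001], [0.0, -0.001, -1.0]]
```

```bash
python3 -m pendant '[[0.03,-0.04,0,0],[0.06,-0.08,0,0],[0.09,-0.12,0,0],[0.12,-0.16,0,0],[0.15,-0.2,0,0],[0.18,-0.24,0,0.01],[0.21,-0.28,0,0.02],[0.24,-0.32,0,0.033]]' 1; python3 -m pendant '[[0.03,-0.04,0,0],[0.059,-0.084,0,0],[0.059,-0.084,-0.01,0],[0.059,-0.084,-0.02,0],[0.059,-0.084,-0.03,0],[0.059,-0.084,-0.03,0],[0.059,-0.084,-0.03,0],[0.059,-0.084,-0.03,0]]'
python3 - <<'E'
from h import *
i,p,d=grab('wrist','w1');print(np.round(i['pose'],3).tolist());s,M=tool();print(s['tool_pos'],M.round(3).tolist(),s['joint_positions'].round(2))
E
```

```text
time: 0.9
tool_pos: [0.4291, 0.3263, 0.2185]
eef_rot: [-0.39, -3.117, -0.0]
contact_force: [1.0, 1.9, 0.1]
grip_width: 0.093
gripper_force: 0.0
time: 1.7
tool_pos: [0.4871, 0.245, 0.1891]
eef_rot: [0.389, 3.117, 0.0]
contact_force: [-0.2, 0.6, -0.3]
grip_width: 0.0931
gripper_force: 0.0
[[0.246, -0.939, -0.242, 0.422], [0.969, 0.238, 0.062, 0.261], [-0.0, -0.25, 0.968, 0.356], [0.0, 0.0, 0.0, 1.0]]
[0.48723701 0.24481353 0.1891761 ] [[-0.969, 0.246, 0.001], [0.246, 0.969, 0.0], [-0.001, 0.0, -1.0]] [ 0.42 -0.16  1.76 -0.    1.54 -0.9 ]
```

View pics/w1.png

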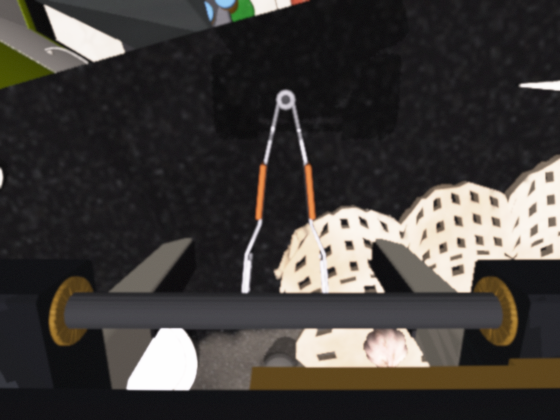

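The wrist view shows the hinge at (286,100) and the sleeves at about (310,192) and (261,192), with the fingers either side. I'll refine the grip pose from the hinge and the sleeves.

Run:
```python
from h import *
i,p,d=load('w1');hsv=cv2.cvtColor(p,cv2.COLOR_RGB2HSV)
m=((hsv[...,0]<18)&(hsv[...,1]>110)&(hsv[...,2]>90)).astype(np.uint8);m[:150]=0;m[230:]=0;m[:,:240]=0;m[:,330:]=0
n,l,st,ce=cv2.connectedComponentsWithStats(m);k=np.argsort(-st[1:,4])[:2]+1;print(st[k],ce[k])
P=pts(i,d,ce[k],.03);h=pts(i,d,[(286,100)],.026)[0]
g=P.mean(0);dv=(g-h)[:2];e=(P[0]-P[1])[:2]
print(P.round(4),h.round(4),'g',g.round(4),np.linalg.norm(dv),np.arctan2(dv[1],dv[0]),np.linalg.norm(e),np.arctan2(-e[0],e[1]))
print('grip from hinge',h[:2]+.09*dv/np.linalg.norm(dv))
```

```text
[[255 163  12  57 411]
 [304 163  12  57 408]] [[260.31143552 191.21654501]
 [309.56372549 191.34803922]]
[[0.4822 0.2229 0.03  ]
 [0.4942 0.27   0.03  ]] [0.4047 0.2685 0.026 ] g [0.4882 0.2464 0.03  ] 0.08640849264082015 -0.2584537523909498 0.048646537967459824 2.8907784741524787
grip from hinge [0.49168498 0.24550582]
```

```bash
python3 -m pendant '[[0.002,0.001,-0.03,-0.005],[0.002,0.001,-0.06,-0.005],[0.002,0.001,-0.09,-0.005],[0.002,0.001,-0.12,-0.005],[0.002,0.001,-0.14,-0.005],[0.002,0.001,-0.155,-0.005],[0.002,0.001,-0.165,-0.005],[0.002,0.001,-0.17,-0.005]]' 1; python3 -m pendant '[[0,0,-0.005,0],[0,0,-0.01,0],[0,0,-0.015,0],[0,0,-0.016,0],[0,0,-0.016,0],[0,0,-0.016,0],[0,0,-0.016,0],[0,0,-0.016,0]]'
```

```text
time: 2.55
tool_pos: [0.4894, 0.2453, 0.0183]
eef_rot: [-0.399, -3.116, 0.0]
contact_force: [0.1, -0.5, 0.1]
grip_width: 0.093
gripper_force: 0.0
time: 3.35
tool_pos: [0.4894, 0.2452, 0.0028]
eef_rot: [0.399, 3.116, 0.0]
contact_force: [0.5, -0.4, -0.6]
grip_width: 0.093
gripper_force: 0.0
```

```bash
python3 -m pendant '[[0,0,0,0],[0,0,0,0],[0,0,0,0],[0,0,0,0],[0,0,0,0],[0,0,0,0],[0,0,0,0],[0,0,0,0]]' 0.51; python3 -m pendant '[[0,0,0,0],[0,0,0,0],[0,0,0.005,0],[0,0,0.01,0],[0,0,0.015,0],[0,0,0.02,0],[0,0,0.02,0],[0,0,0.02,0]]'
python3 - <<'E'
from h import *
i,p,d=grab('wrist','w2')
E
```

```text
time: 4.15
tool_pos: [0.4894, 0.2452, 0.0027]
eef_rot: [-0.399, -3.116, 0.0]
contact_force: [-0.4, -0.4, 0.2]
grip_width: 0.0475
gripper_force: 6.4
time: 4.95
tool_pos: [0.4894, 0.2452, 0.0228]
eef_rot: [0.399, 3.116, 0.0]
contact_force: [0.1, 0.4, -1.5]
grip_width: 0.0476
gripper_force: 6.0
```

View pics/w2.png

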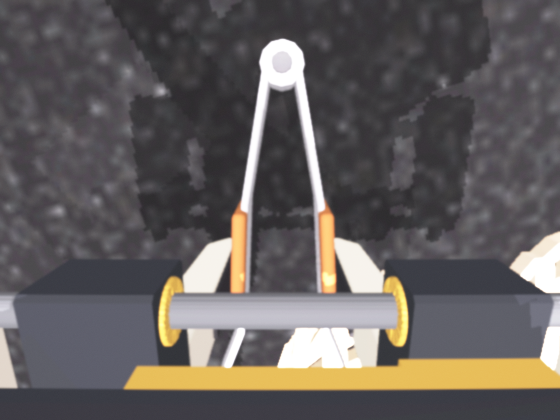

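The tongs are held: the wrist force of about 1.5 N matches their weight, and the hinge is at (282,62), centred between the pads. Next I lift and carry them over to the egg.

```bash
python3 -m pendant '[[0,0,0.02,0],[0,0,0.045,0],[0,-0.01,0.07,0],[0,-0.03,0.095,0.01],[0,-0.055,0.12,0.03],[0.002,-0.085,0.135,0.06],[0.004,-0.115,0.145,0.09],[0.006,-0.145,0.147,0.12]]'; python3 -m pendant '[[0.002,-0.035,0,0.03],[0.003,-0.07,0,0.06],[0.004,-0.105,0,0.09],[0.005,-0.14,0,0.12],[0.006,-0.175,0,0.15],[0.007,-0.21,0,0.18],[0.008,-0.24,0,0.195],[0.009,-0.26,0,0.195]]';python3 -m pendant '[[0.001,-0.015,0,0],[0.002,-0.025,0,0],[0.003,-0.03,0,0],[0.003,-0.03,0,0],[0.003,-0.03,0,0],[0.003,-0.03,0,0],[0.003,-0.03,0,0],[0.003,-0.03,0,0]]'
python3 - <<'E'
from h import *
i,p,d=grab('top','top1');i2,p2,d2=grab('scene','scene1');i3,p3,d3=grab('wrist','w3')
a=cv2.resize(p[130:220,340:440],None,fx=4,fy=4,interpolation=cv2.INTER_CUBIC)
b=cv2.resize(p2[100:250,260:360],None,fx=4,fy=4,interpolation=cv2.INTER_CUBIC)
c=np.zeros((600,800,3),np.uint8);c[:360,:400]=a;c[:,400:]=b;cv2.imwrite('pics/crop1.png',c[:,:,::-1])
E
```

```text
time: 5.8
tool_pos: [0.4956, 0.0992, 0.1709]
eef_rot: [0.209, 3.133, 0.001]
contact_force: [0.8, 0.4, -2.0]
grip_width: 0.0478
gripper_force: 6.0
time: 6.6
tool_pos: [0.504, -0.1617, 0.1693]
eef_rot: [0.094, -3.14, 0.0]
contact_force: [-0.3, -0.2, -1.5]
grip_width: 0.0478
gripper_force: 6.0
time: 7.4
tool_pos: [0.5074, -0.1895, 0.1697]
eef_rot: [-0.095, 3.14, -0.0]
contact_force: [-0.7, -0.8, -1.1]
grip_width: 0.0477
gripper_force: 6.0
```

View pics/crop1.png

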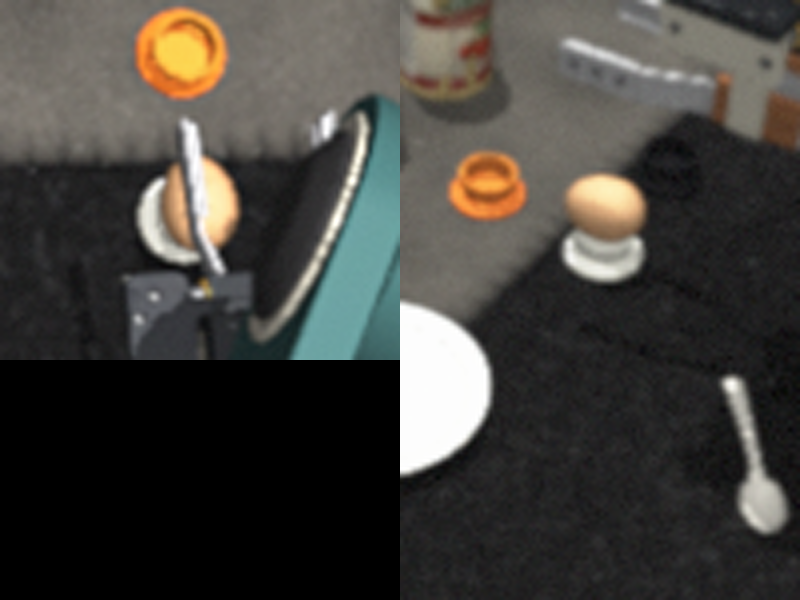

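The top crop shows the left jaw over the egg, from (183,120) to (200,235) in the crop (high up, so parallax applies). The scene crop shows a clear approach, with the egg at crop (605,205). I'll fit the egg as an ellipsoid to the depth from both cameras and check the jaw position.

Run:
```python
from h import *
from scipy.optimize import least_squares
C=[]
for n,b in(('top0',(370,410,160,205)),('scene0',(295,330,135,175))):
    i,p,d=load(n);hsv=cv2.cvtColor(p,cv2.COLOR_RGB2HSV);x0,x1,y0,y1=b
    m=np.zeros(p.shape[:2],np.uint8);s=hsv[y0:y1,x0:x1]
    m[y0:y1,x0:x1]=(s[...,0]<25)&(s[...,1]>60)&(s[...,2]>110)
    l=cv2.connectedComponentsWithStats(m);k=1+np.argmax(l[2][1:,4]);m=(l[1]==k).astype(np.uint8)
    m=cv2.erode(m,np.ones((3,3)))
    v,u=np.nonzero(m);Q=pts(i,d,np.c_[u,v]);C.append(Q);print(n,len(Q),Q.min(0).round(3),Q.max(0).round(3))
def r(x,Q):
    c,s=np.cos(x[3]),np.sin(x[3]);q=Q-x[:3];a=np.c_[q[:,0]*c+q[:,1]*s,-q[:,0]*s+q[:,1]*c,q[:,2]]/[.0285,.022,.022]
    return (np.linalg.norm(a,axis=1)-1)*.024
for Q in(C[0],C[1],np.vstack(C)):
    f=least_squares(r,[.607,-.184,.044,.06],args=(Q,),loss='soft_l1',f_scale=.002);print(f.x.round(4),np.sqrt(np.mean(f.fun**2)).round(5))
i,p,d=load('top1')
o=lambda a:np.array(a)/4+[340,130]-.4
print('left jaw ends',pts(i,d,[o((184,122)),o((199,233))],.191).round(4).tolist(), 'right tip',pts(i,d,[o((325,118))],.191).round(4))
i,p,d=load('top0');print(eggfit(i,p,d,(370,410,160,205)));
i,p,d=load('scene0');print(eggfit(i,p,d,(295,330,135,175)))
s,M=tool();T=s['tool_pos'];x=-M[:3,0];print('exp jaw mid',T+.1*x,'left inner',T+.1*x+.035*M[:,1])
# hinge from wrist
i,p,d=load('w3');g=p.mean(2);print(pts(i,d,[(282,62)]).round(4),'exp hinge',(T-.09*x).round(4))
```

```text
top0 229 [ 0.582 -0.202  0.047] [ 0.633 -0.164  0.064]
scene0 198 [ 0.58  -0.193  0.037] [ 0.629 -0.16   0.066]
[ 0.6065 -0.1849  0.0402  0.0275] 0.00154
[ 0.6056 -0.1842  0.0403 -0.029 ] 0.00183
[ 0.6062 -0.1845  0.0403 -0.054 ] 0.00171
left jaw ends [[0.6264, -0.1446, 0.191], [0.5702, -0.1513, 0.191]] right tip [[ 0.6293 -0.2163  0.191 ]]
((607.5031127929688, -184.03468322753906), (43.0048942565918, 55.23390197753906), 93.42901611328125)
((605.7356567382812, -180.68348693847656), (51.757293701171875, 65.70857238769531), 42.76814270019531)
exp jaw mid [ 0.60721187 -0.18368351  0.16971866] left inner [ 0.60510237 -0.14874714  0.1697173 ]
[[ 0.4179 -0.1961  0.1945]] exp hinge [ 0.4176 -0.1951  0.1697]
```

```bash
python3 -m pendant '[[0.001,0,-0.01,0],[0.002,0,-0.025,0],[0.003,-0.001,-0.04,0],[0.003,-0.001,-0.055,0],[0.003,-0.001,-0.068,0],[0.003,-0.001,-0.076,0],[0.003,-0.001,-0.08,0],[0.003,-0.001,-0.08,0]]'
python3 - <<'E'
from h import *
i,p,d=grab('top','top2');i2,p2,d2=grab('scene','scene2')
a=cv2.resize(p[150:220,355:425],None,fx=5.7,fy=5.7,interpolation=cv2.INTER_CUBIC)
b=cv2.resize(p2[100:200,270:370],None,fx=4,fy=4,interpolation=cv2.INTER_CUBIC)
c=np.zeros((400,800,3),np.uint8);c[:399,:399]=a;c[:,400:]=b;cv2.imwrite('pics/crop2.png',c[:,:,::-1])
i,p,d=load('top1');P=pts(i,d,[(386.5,168),(387.5,175),(388.5,182),(387,175),(388,178)]);print(P.round(4).tolist())
E
```

```text
time: 8.35
tool_pos: [0.5103, -0.1908, 0.0893]
eef_rot: [0.095, -3.14, -0.0]
contact_force: [0.6, -0.3, -0.4]
grip_width: 0.0476
gripper_force: 6.0
[[0.6112, -0.1473, 0.1859], [0.5962, -0.1481, 0.1906], [0.5827, -0.1509, 0.1861], [0.5967, -0.1478, 0.1873], [0.5904, -0.1493, 0.1891]]
```

View pics/crop2.png

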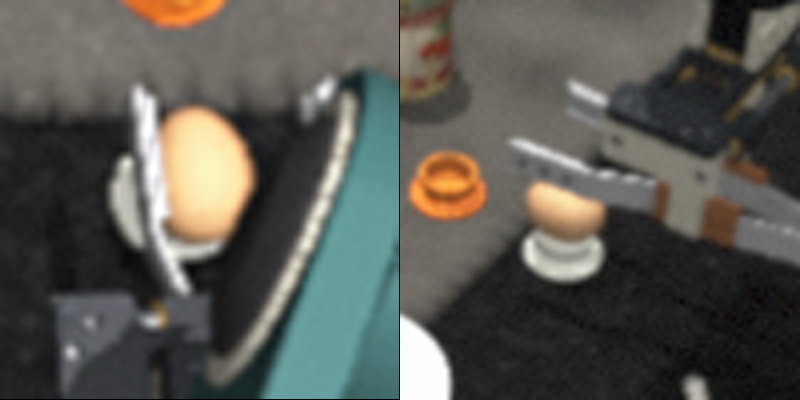

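The left jaw runs alongside the egg in the top crop, from (140,88) to about (168,225), with the egg at x 157–255 and y 105–245. In the scene crop the jaws are level above the egg. Next is the jaw's position against the egg.

Run:
```python
from h import *
i,p,d=load('top2')
o=lambda a:np.array(a)/5.7+[355,150]-.4
P=pts(i,d,[o((140,86)),o((160,215)),o((325,80))],.1105);print(P.round(4).tolist())
s,M=tool();T=s['tool_pos'];x=-M[:,0];y=M[:,1]
print((T+.128*x+.035*y).round(4),(T+.072*x+.037*y).round(4),(T+.128*x-.033*y).round(4))
```

```text
[[0.6317, -0.1477, 0.1105], [0.5822, -0.1547, 0.1105], [0.6349, -0.2189, 0.1105]]
[ 0.6363 -0.1483  0.0902] [ 0.5803 -0.1496  0.0902] [ 0.6404 -0.2161  0.0903]
```

```bash
python3 -m pendant '[[0,0,-0.008,0],[0,0,-0.018,0],[0,0,-0.028,0],[0,0,-0.038,0],[0,0,-0.046,0],[0,0,-0.052,0],[0,0,-0.054,0],[0,0,-0.054,0]]'
python3 - <<'E'
from h import *
i,p,d=grab('top','top3');i2,p2,d2=grab('scene','scene3')
a=cv2.resize(p[150:220,355:425],None,fx=5.7,fy=5.7,interpolation=cv2.INTER_CUBIC)
b=cv2.resize(p2[110:210,270:370],None,fx=4,fy=4,interpolation=cv2.INTER_CUBIC)
c=np.zeros((400,800,3),np.uint8);c[:399,:399]=a;c[:,400:]=b;cv2.imwrite('pics/crop3.png',c[:,:,::-1])
E
```

```text
time: 9.25
tool_pos: [0.5103, -0.1908, 0.0355]
eef_rot: [0.095, -3.14, -0.0]
contact_force: [0.4, -0.9, -1.6]
grip_width: 0.0477
gripper_force: 6.0
```

View pics/crop3.png

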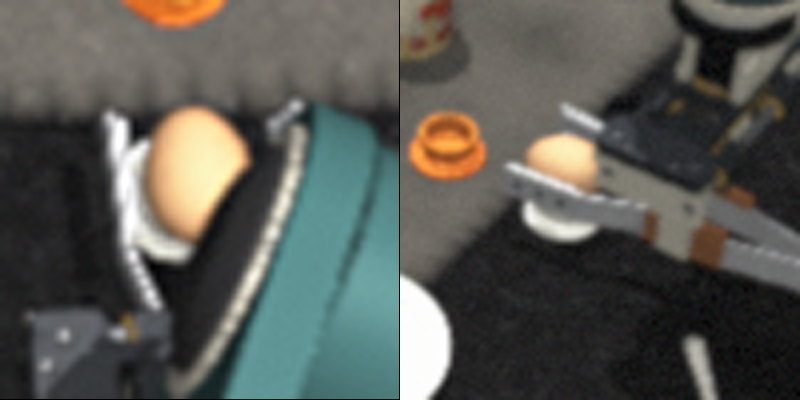

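Jaws straddle the egg: left tip at (112,112), right tip at (298,103), egg mid at (198,175). I'll check the centring in numbers.

Run:
```python
from h import *
i,p,d=load('top3')
o=lambda a:np.array(a)/5.7+[355,150]-.4
P=pts(i,d,[o((114,112)),o((128,240)),o((297,103))],.0565);print(P.round(4).tolist(),P[[0,2]].mean(0))
s,M=tool();T=s['tool_pos'];x=-M[:,0];print('exp tip mid',(T+.128*x).round(4), 'egg axis at tip', -.1845+.06*.028,-.184+.06*.028)
```

```text
[[0.631, -0.148, 0.0565], [0.5794, -0.153, 0.0565], [0.6355, -0.2219, 0.0565]] [ 0.63324859 -0.18496189  0.0565    ]
exp tip mid [ 0.6383 -0.1832  0.036 ] egg axis at tip -0.18282 -0.18232
```

```bash
python3 -m pendant '[[0,0.001,0,0],[0,0.001,0,0],[0,0.001,0,0],[0,0.001,0,0],[0,0.001,0,0],[0,0.001,0,0],[0,0.001,0,0],[0,0.001,0,0]]' 0.43; python3 -m pendant '[[0,0,0,0],[0,0,0,0],[0,0,0,0],[0,0,0,0],[0,0,0,0],[0,0,0,0],[0,0,0,0],[0,0,0,0]]' 0.33;  python3 -m pendant '[[0,0,0,0],[0,0,0,0],[0,0,0,0],[0,0,0.002,0],[0,0,0.004,0],[0,0,0.006,0],[0,0,0.008,0],[0,0,0.01,0]]'
python3 - <<'E'
from h import *
i,p,d=grab('top','top4');i2,p2,d2=grab('scene','scene4')
a=cv2.resize(p[150:220,355:425],None,fx=5.7,fy=5.7,interpolation=cv2.INTER_CUBIC)
b=cv2.resize(p2[110:210,270:370],None,fx=4,fy=4,interpolation=cv2.INTER_CUBIC)
c=np.zeros((400,800,3),np.uint8);c[:399,:399]=a;c[:,400:]=b;cv2.imwrite('pics/crop4.png',c[:,:,::-1])
E
```

```text
time: 10.15
tool_pos: [0.5103, -0.1898, 0.0356]
eef_rot: [0.095, -3.14, 0.0]
contact_force: [-0.2, 0.3, -1.2]
grip_width: 0.0402
gripper_force: 6.7
time: 10.95
tool_pos: [0.5104, -0.1898, 0.0356]
eef_rot: [0.095, -3.14, -0.0]
contact_force: [-0.0, -0.7, -1.6]
grip_width: 0.0356
gripper_force: 30.0
time: 11.75
tool_pos: [0.5104, -0.1898, 0.0459]
eef_rot: [-0.094, 3.14, -0.0]
contact_force: [-0.3, -0.6, -1.5]
grip_width: 0.0355
gripper_force: 30.0
```

View pics/crop4.png

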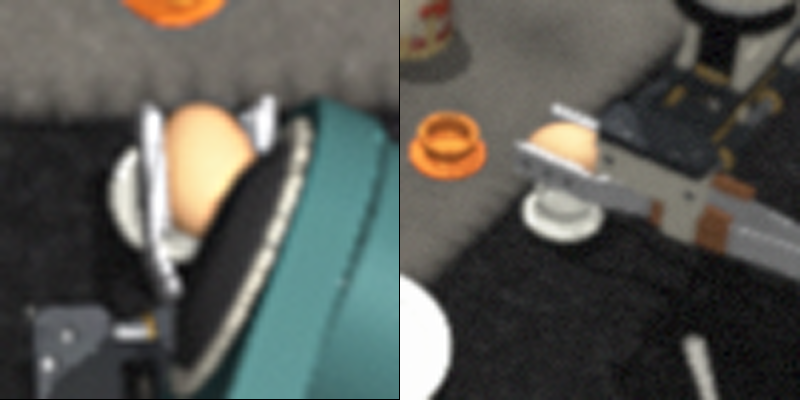

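The egg is between the jaws: the sleeves stopped at 35.5 mm with 30 N, and the egg sits at crop (200,165) between the left jaw (152) and the right jaw (262). Now I lift it and carry it to the saucer.

```bash
python3 -m pendant '[[0,0,0.008,0],[0,0,0.02,0],[0,0,0.035,0],[0,0,0.052,0],[0,0,0.07,0],[0,0,0.086,0],[0,0,0.098,0],[0,0,0.104,0]]'; python3 -m pendant '[[0.001,0.005,0,0],[0.004,0.02,0,0],[0.009,0.045,0,0],[0.014,0.075,0,0],[0.02,0.105,0,0],[0.025,0.135,0,0],[0.03,0.163,0,0],[0.034,0.185,0,0]]'; python3 -m pendant '[[0.002,0.01,0,0],[0.003,0.016,0,0],[0.0035,0.019,0,0],[0.0035,0.019,0,0],[0.0035,0.019,0,0],[0.0035,0.019,0,0],[0.0035,0.019,0,0],[0.0035,0.019,0,0]]'
python3 - <<'E'
from h import *
i,p,d=grab('top','top5');i2,p2,d2=grab('scene','scene5')
c=np.zeros((420,800,3),np.uint8);c[:,:400]=cv2.resize(p[90:195,250:350],None,fx=4,fy=4,interpolation=cv2.INTER_CUBIC)
c[:,400:]=cv2.resize(p2[100:240,207:340],(400,420),interpolation=cv2.INTER_CUBIC);cv2.imwrite('pics/crop5.png',c[:,:,::-1])
E
```

```text
time: 12.65
tool_pos: [0.5107, -0.19, 0.1514]
eef_rot: [-0.095, 3.139, -0.001]
contact_force: [-1.0, 0.5, -2.2]
grip_width: 0.0351
gripper_force: 30.0
time: 13.45
tool_pos: [0.544, -0.0021, 0.1487]
eef_rot: [0.096, -3.139, -0.001]
contact_force: [1.3, 0.7, -1.6]
grip_width: 0.0358
gripper_force: 30.0
time: 14.25
tool_pos: [0.5479, 0.0139, 0.1497]
eef_rot: [-0.094, 3.14, -0.0]
contact_force: [-0.2, -1.1, -2.8]
grip_width: 0.035
gripper_force: 30.0
```

View pics/crop5.png

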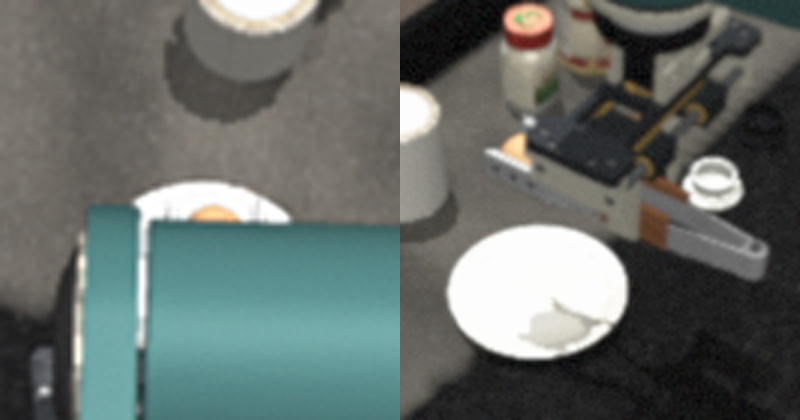

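The egg is held between the jaws above the saucer, with its far end visible at top-crop (215,206). The cup is left empty and upright. One last check: the egg's tip against where it should be.

Run:
```python
from h import *
i,p,d=load('top5')
print(pts(i,d,[np.array((214,206))/4+[250,90]-.4],.158), pts(i,d,[(303,142)]),'expect tip ~(.6725,.022)')
s,M=tool();print(s['time'],s['tool_pos'],s['grip_width'],s['gripper_force'],abs(s['qvel']).max())
```

```text
[[0.6710509  0.01998786 0.158     ]] [[0.66753627 0.02050272 0.16496895]] expect tip ~(.6725,.022)
14.35 [0.54785154 0.01403985 0.14965434] 0.03551498469771298 29.98235285282135 0.003564745040866776
```

Egg centred over the saucer within about 2 mm, about 15 cm up, and still.

```bash
python3 -m pendant '[[0.001,0.001,0,0],[0.001,0.001,0,0],[0.001,0.001,0,0],[0.001,0.001,0,0],[0.001,0.001,0,0],[0.001,0.001,0,0],[0.001,0.001,0,0],[0.001,0.001,0,0]]' && python3 -c "from bench import sign_off; print(sign_off())"
```

```text
time: 15.15
tool_pos: [0.5489, 0.0152, 0.1496]
eef_rot: [-0.095, 3.14, -0.0]
contact_force: [0.4, -0.1, -2.4]
grip_width: 0.0351
gripper_force: 30.0
the job is handed in; nothing more can be done
None
```

The job is handed in: the egg is held still in the tongs over the middle of the saucer (within about 2 mm), about 15 cm above the worktop, after 15 s; the sign-off returned no verdict.

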